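Roll the sandwich press to its cooking place and lock the brake

ROBOT

A 6-joint arm with a two-finger parallel gripper is mounted at the origin on the work surface. World frame = base frame: x ahead of the robot, y to its left, z up, the work surface at z = 0. Lengths are in m, angles in rad, forces in N, time in s.
With the tool pointing down it reaches from about 0.35 to 0.975 m from the base axis. Payload 17.4 kg.
Tool frame: the origin (TCP) lies at the very end of the fingers, on their centre line; the grasp point (between the pads) lies grip_point_offset behind it (grip_point_offset is the distance from the TCP to the grasp point, in m); z points along the fingers, y is the line along which they close (so a half turn about z gives the same grasp; the last joint's range is limited). The gripper opens to 85 mm and grips with 20 to 120 N. Pads are 22 mm wide; open, the fingers measure 114 mm over their backs; the gripper's body (76 mm by 85 mm) begins 54 mm behind the grasp point. The pads swing forward as they close: fully open they stand 13 mm farther back than shut.
Start: joints at [1.136, 0.116, 1.442, -0, 1.584, -0.038], TCP at [0.261, 0.623, 0.231] pointing down, gripper open.
Joint ranges: [-2.83, 2.83], [-0.83, 2.19], [0.07, 2.5], [-1.14, 4.28], [0.01, 3], [-2.97, 2.97]. Speed limits (rad/s): [1.89, 1.89, 2.22, 3.14, 3.14, 3.14].

INTERFACE

Orientations are given as a unit quaternion [w, x, y, z].
In Python, from rig import sense, read_camera, camera_model, sign_off, grip_point_offset gives the robot as it stands. The module is installed in compiled form; this text tells all that it offers.
- The arm moves only by the tool apply_moves, never from a script. Its argument "rows" is a list that holds one entry, the list of rows, each a list of 7 numbers: the shift along the tool's x, y, z in cm, then the turn, a rotation vector about the tool's x, y, z in degrees, then the closure, from -1 (fully open) to 1 (shut). A call has exactly 10 rows; each row is the pose to reach, as a shift and turn from the pose commanded when the call began, along the tool's axes at that moment; what a row does not reach only later rows make up. A row lasts 1/12 s, in which the tool goes at most 41.7 mm and 7.16 degrees, less where a joint would pass 70% of its speed; a pose out of reach is approached as far as the arm can. A call with a gripper value outside its range is refused whole. The fingers move at their own pace and stop on an object; "squeeze" is the grip in N (left out, the last holds). Time passes only in rows, so rows that repeat a pose let the fingers close, or fill a call up. It gives the time, the measured TCP pose, the force, the opening and the grip force at its end, in the units of the state.
- sense(): the state, without advancing time (a new reading comes with each control period).
- read_camera(name): name is "scene" or "top" or "wrist"; returns the picture (400x640x3 uint8, red, green, blue); there is no depth.
- camera_model(name): a dict with "fx", "fy", "cx", "cy" (pixels), "R" (3x3) and "t" (3): a world point X has camera coordinates R X + t. Camera axes: x right, y down, z forward; pixel columns grow to the right and rows downward; lengths in m; the calibration is good to about 2 mm. A picture is of the moment at which its call begins: read the wrist's pose just before it. camera_model takes no time and is no camera call; for the wrist camera it gives the pose at the moment of the call.
- sign_off(): hands the job in; it is judged then, once.
The state is a dict: "time_s": time; "q": joint angles; "dq": joint speeds; "joint_efforts": joint torques, N m; "position": TCP position; "tcp_rot": TCP orientation; "contact_force": force on the tool from outside, world axes, zero at the start; "ft_torque": the same for the moment, N m; "width": opening from 0.0 (shut) to 1.0 (fully open); "gripper_force": force on a finger pad.
Only numpy, scipy, OpenCV 4.12 (cv2) and the standard library are available. Lean on these libraries where they do the work, as an engineer would, in place of code of your own. Each camera call takes 0.05 s, during which the arm holds its last target. There are 200 camera calls.

TASK

Flick up the brake pedal of the rolling stand that carries the sandwich press, roll the stand along the worktop until its rubber bumpers bear lightly against the end stop by the hob, then push the pedal fully down so that the brake locks it there. Feel for the stop rather than ramming it, keep the stand level on all its wheels, and leave the mug, the oil bottle and the canister where they are.

Things in the scene. Friction and masses are not known exactly. Their poses are not given: they have to be found in the camera images.
- trolley: Low dark steel rolling stand, 290 x 230 mm deck (top 74 mm up), with a black and steel sandwich press fixed on it (top 155 mm up), about 3.2 kg. Four 50 mm rubber wheels that do not steer: it rolls only along its own x, with about 2 N drag. Origin: on the worktop under its middle; x runs level to the bumper end (towards the stop), y to its left, z up. The press starts 60 mm inside the push bar.
- trolley_nose (a point): The point midway between the faces of the two round rubber bumpers (22 mm diameter, 70 mm either side) at the leading end; in the stand's frame at (160, 0, 50) mm. It meets the stop's rubber face, so it ends 0 to 12 mm short of the stop's origin, as the screws are set.
- push_bar (a point): Middle of the level steel push bar across the trailing end: tube 12 mm thick, straight for 180 mm along the stand's y, centre 120 mm above the worktop, at (-145, 0, 120) mm in the stand's frame. Free above and behind; the pedal sticks out below it.
- pedal_toe (a point): Middle of the red toe of the brake pedal, half-way through its 10 mm thickness, 78 mm from the pedal's pivot. Pedal plate 36 mm wide, its end 90 mm from the pivot, standing out behind the stand's trailing end. The pivot line runs along the stand's y through (-150, 0, 60) mm of the stand's frame. The toe is 44 mm above the worktop when locked, 97 mm when up; its sides can be pinched.
- pedal (a joint): Angle of the brake pedal, rad: about 0 (0 to 0.02) fully down, brake locked, pedal sloping 0.21 rad down to its toe; 0.70 fully up, released, sloping 0.49 rad up. Over-centre spring: about 6 N up at the toe lifts it off, past about 0.05 it springs up by itself; pressing down takes up to about 14 N at the toe and it springs back unless pushed below about 0.03. Over 28 N on the toe can tip the stand.
- stop: Adjustable end stop fixed to the worktop: steel angle 300 mm long, 65 mm high, carrying on two screws a bar with a black rubber face turned to the stand. The screws are set differently each time: the rubber face stands 0 to 12 mm out towards the stand, not measured. Origin: on the worktop, under the middle of the rubber face when screwed fully in; x points level away from the stand, y along the stop, z up.
- mug: White mug, 80 mm wide, 95 mm high, handle on one side; bystander on the far side of the worktop. Origin under its middle.
- oil: Green glass oil bottle, 64 mm wide, 210 mm high; bystander on the far side. Origin under its middle.
- canister: Grey canister with a wooden lid, 90 mm wide, 130 mm high; bystander on the far side. Origin under its middle.

How it is judged:
On the way, in this order (a step that is already met when the one before it is completed fails the run):
1. the brake pedal has been flicked up, with the stand still where it was parked (value of joint pedal above 0.5 rad and distance of trolley from where it was at the start of the episode below 0.04 m), for 0.1 s.
2. the released stand has been rolled up until its bumpers bear on the end stop (value of joint pedal above 0.5 rad and contact force between trolley and stop above 2 N), for 0.1 s.
3. the pedal has been pushed fully down (value of joint pedal below 0.03 rad), for 0.2 s.
At the end, for the whole second after the job is handed in: The pedal is fully down (below 0.03 rad); the stand, brought up to the rubber face, is still at the end stop (its nose from 16 mm before to 4 mm past the stop's origin, wherever the screws are set), at rest and level on its wheels (within 0.02 rad) (value of joint pedal below 0.03 rad and x of trolley_nose in the frame of stop between -0.016 and 0.004 m and linear speed of trolley below 0.01 m/s and angle between trolley's own z axis and vertical below 0.02 rad); the robot touches nothing.
It fails at once if the stand rammed into the end stop (more than 18 N) (contact force between trolley and stop above 18 N).
It fails at once if the stand tipped (more than 0.02 rad) or lifted (10 mm) (angle between trolley's own z axis and vertical above 0.02 rad or height (world z) of trolley above 0.01 m).
It fails at once if the mug, the oil bottle or the canister moved more than 20 mm (distance of any of mug, oil, canister from where it was at the start of the episode above 0.02 m).
It also fails if it takes over 69 s, if anything falls off the work surface, if the arm or the gripper's body presses on something with over 40 N, if the wrist force passes 120 N, or if a joint passes its speed limit or range.

## Working session

There is one attempt and no reset: what is moved stays moved. The work goes in short steps, Python scripts to look and compute and a tool call to move; the robot and the scene stay as the last step left them, time stands still between calls to the robot, and variables do not carry over. Pictures are saved under pics/ and viewed, at most 10 in all, crops included, and the job is handed in when it is done.

Besides the shell and the picture viewer there is one more tool, called in YAML: its name, and indented under it one key for each argument. apply_moves: Moves the arm, as the interface text tells. Its arguments: {"type":"object","properties":{"rows":{"type":"array"},"squeeze":{"type":"number"}},"required":["rows"]}

```bash
mkdir -p pics; python3 - <<'E'
from rig import *
import cv2
print(sense(), grip_point_offset)
for n in("scene","top"):
    cv2.imwrite(f"pics/{n}0.png",read_camera(n)[:,:,::-1]); m=camera_model(n); print(n,m)
E
```

```text
{'time_s': 0.0, 'q': array([ 1.13622550e+00,  1.16440947e-01,  1.44224618e+00, -1.37997938e-05,
        1.58403404e+00, -3.77832888e-02]), 'dq': array([-0.00038343, -0.00113672, -0.00145263,  0.00035122, -0.00285945,
       -0.0004583 ]), 'joint_efforts': array([ 2.01549890e-03, -7.31993794e+01, -6.32480621e+01,  2.28725644e-04,
        6.36843557e-03,  3.77898928e-06]), 'position': array([0.26077694, 0.62237712, 0.23060441]), 'tcp_rot': array([-1.25320375e-04,  1.97094915e-01,  9.80384249e-01, -5.50203572e-04]), 'contact_force': array([0.08515165, 0.00306791, 0.43514337]), 'ft_torque': array([ 0.02825833, -0.02266262,  0.022446  ]), 'gripper_force': 0.0, 'width': 1.0010303617927119} 0.0187
scene {'fx': 396.30134917243475, 'fy': 396.30134917243475, 'cx': 318.2000770737837, 'cy': 207.64857844788787, 'R': array([[-0.25232702,  0.96764058, -0.00166946],
       [ 0.64289306,  0.1663542 , -0.74767292],
       [-0.72320093, -0.18973137, -0.66406507]]), 't': array([ 0.15276554, -0.31023651,  1.50911147])}
top {'fx': 374.4706997116331, 'fy': 374.4706997116331, 'cx': 316.1872857792083, 'cy': 202.12367788458297, 'R': array([[ 0.02079003, -0.99948019, -0.02464006],
       [-0.98283735, -0.01591298, -0.1837866 ],
       [ 0.18329896,  0.0280381 , -0.98265729]]), 't': array([0.02060883, 0.60332462, 0.80051654])}
```

View pics/top0.png

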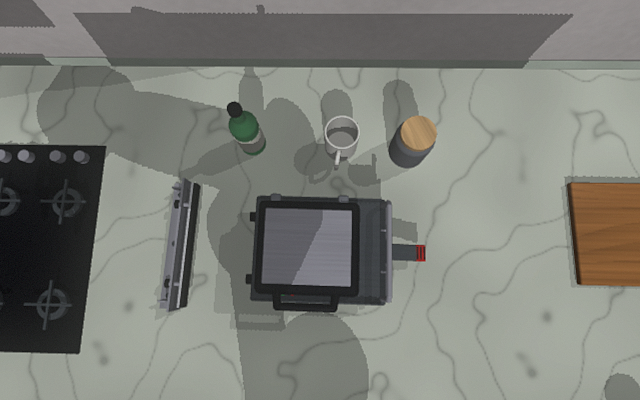

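View pics/scene0.png

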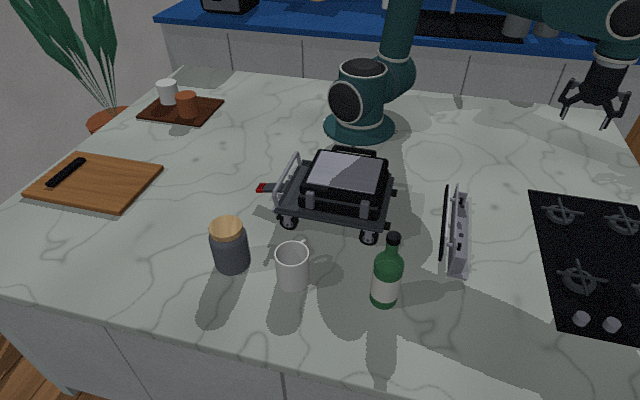

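The top view shows the stand at about (320,250), with its bumpers to the left at (252,217) and (249,279). The red toe is at (421,253), the push bar at about x=388, and the stop at about (185,245). The bystanders are up the image (+x). I'll enlarge the stand region.

```bash
python3 - <<'E'
import cv2
i=cv2.imread("pics/top0.png")[170:320,150:440]
cv2.imwrite("pics/c1.png",cv2.resize(i[:, :150],None,fx=4,fy=4,interpolation=2))
cv2.imwrite("pics/c2.png",cv2.resize(i[:, 90:],None,fx=4,fy=4,interpolation=2))
E
```

```text
(no output)
```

View pics/c1.png

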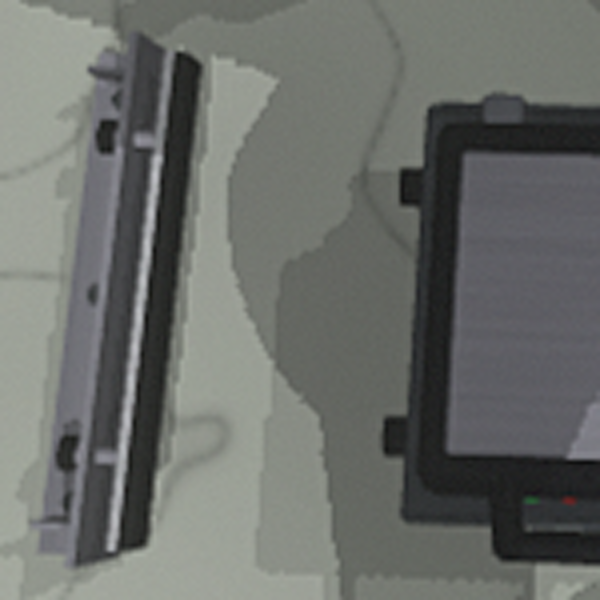

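View pics/c2.png

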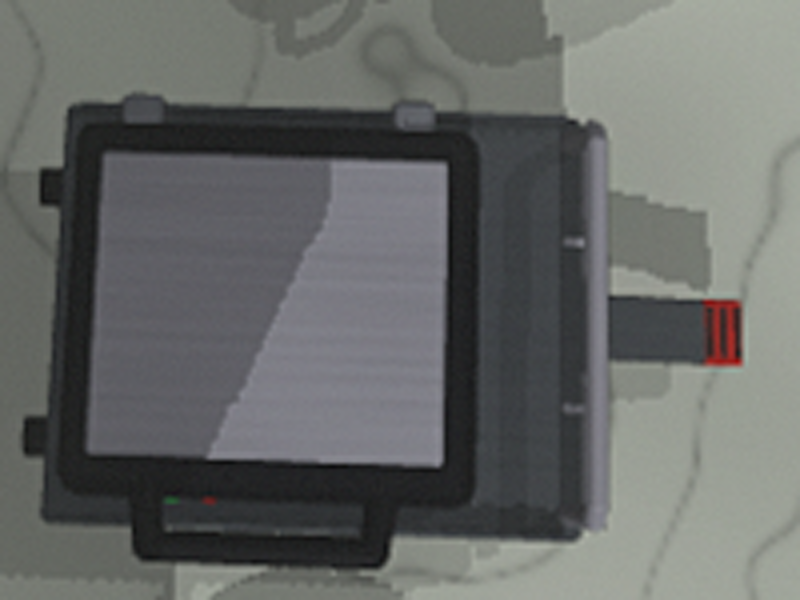

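Crop 1: bumper faces at full-image (250,216.8) and (246,279.3), rubber face edge from (200.5,185.5) to (187,306). Crop 2: push bar centre about (389.2,251.3), toe middle about (420.7,253).

```bash
cat > h.py <<'E'
import numpy as np
from rig import *
def px(n,u,v,z):
    m=camera_model(n);R=m["R"];c=-R.T@m["t"]
    d=R.T@np.array([(u-m["cx"])/m["fx"],(v-m["cy"])/m["fy"],1]);return c+d*(z-c[2])/d[2]
E
python3 - <<'E'
from h import *
from scipy.spatial.transform import Rotation as Ro
P={k:px("top",*v) for k,v in dict(b1=(250,216.75,.05),b2=(246,279.25,.05),bar=(389.25,251.25,.126),be1=(389.5,200.5,.12),be2=(389,302.5,.12),toe=(420.75,253,.049),s1=(200.5,185.5,.06),s2=(187,306,.06),
 d1=(257.5,196.5,.074),d2=(250.5,300,.074),d3=(386,305,.074)).items()}
for k,v in P.items(): print(k,v.round(4))
n=(P['b1']+P['b2'])/2; print("nose",n)
for a,b in(('b1','b2'),('be1','be2'),('s1','s2'),('d1','d2')): print(a,np.linalg.norm(P[a]-P[b]),np.degrees(np.arctan2(*(P[a]-P[b])[[1,0]])))
ax=n-P['toe'];print("axis",np.degrees(np.arctan2(ax[1],ax[0])),np.linalg.norm(ax[:2]),"exp",.160+.150+.078*np.cos(.21))
s=sense();print(Ro.from_quat(np.roll(s['tcp_rot'],-1)).as_matrix().round(3))
E
```

```text
b1 [0.5673 0.1834 0.05  ]
b2 [0.4266 0.1848 0.05  ]
bar [ 0.4904 -0.1213  0.126 ]
be1 [ 0.5969 -0.1244  0.12  ]
be2 [ 0.3887 -0.1203  0.12  ]
toe [ 0.4923 -0.2042  0.049 ]
s1 [0.6369 0.3003 0.06  ]
s2 [0.3669 0.3089 0.06  ]
d1 [0.6103 0.1639 0.074 ]
d2 [0.3838 0.1677 0.074 ]
d3 [ 0.38   -0.1214  0.074 ]
nose [0.49696612 0.18408194 0.05      ]
b1 0.14076285677333733 -0.5853529983576745
be1 0.20826223147783754 -1.1348599077314376
s1 0.2701494715958311 -1.8341331382046657
d1 0.22650160004833184 -0.9644398960259408
axis 89.31384540310582 0.38826047706828726 exp 0.38628641134848357
[[-0.922  0.386 -0.   ]
 [ 0.386  0.922 -0.001]
 [ 0.    -0.001 -1.   ]]
```

apply_moves:
  rows:
    - [[-26,-33,0,0,0,34,-1],[-26,-33,0,0,0,34,-1],[-26,-33,0,0,0,34,-1],[-26,-33,0,0,0,34,-1],[-26,-33,0,0,0,34,-1],[-26,-33,0,0,0,34,-1],[-26,-33,0,0,0,34,-1],[-26,-33,0,0,0,34,-1],[-26,-33,0,0,0,34,-1],[-26,-33,0,0,0,34,-1]]
  squeeze: 20

```text
time_s: 0.93
position: [0.372, 0.2192, 0.2312]
tcp_rot: [0.0, 0.475, 0.88, 0.0]
contact_force: [1.4, 0.9, 0.2]
width: 0.999
gripper_force: 0.0
```

```bash
cat >> h.py <<'E'
from scipy.spatial.transform import Rotation as Ro
def to(p,yaw=-0.9):
    "tool shift (cm) and turn (deg) to bring TCP to world p, pointing down with tool y at yaw"
    s=sense();T=Ro.from_quat(np.roll(s['tcp_rot'],-1));a=np.radians(yaw)
    y=np.array([np.cos(a),np.sin(a),0]);z=np.array([0,0,-1.]);G=Ro.from_matrix(np.c_[np.cross(y,z),y,z])
    print(s['time_s'],s['position'].round(4),(T.inv().apply(np.array(p)-s['position'])*100).round(2),np.degrees((T.inv()*G).as_rotvec()).round(1),s['contact_force'].round(2))
E
python3 -c "
from h import *
to([.492,-.204,.20])"
```

```text
0.9333 [0.372  0.2192 0.2312] [-41.96 -13.2    3.12] [ 0.  -0.  34.2] [1.42 0.91 0.16]
```

apply_moves:
  rows:
    - [[-42,-13.2,0,0,0,34.2,-1],[-42,-13.2,0,0,0,34.2,-1],[-42,-13.2,0,0,0,34.2,-1],[-42,-13.2,0,0,0,34.2,-1],[-42,-13.2,0,0,0,34.2,-1],[-42,-13.2,0,0,0,34.2,-1],[-42,-13.2,0,0,0,34.2,-1],[-42,-13.2,0,0,0,34.2,-1],[-42,-13.2,0,0,0,34.2,-1],[-42,-13.2,0,0,0,34.2,-1]]

```text
time_s: 1.77
position: [0.4857, -0.1822, 0.2311]
tcp_rot: [-0.0, 0.713, 0.701, 0.0]
contact_force: [0.8, 0.5, 0.3]
width: 0.998
gripper_force: 0.0
```

```bash
python3 -c "
from h import *
import cv2
to([.492,-.204,.12])
m=camera_model('wrist');cv2.imwrite('pics/w1.png',read_camera('wrist')[:,:,::-1])
for p in ([.492,-.204,.044],[.4904,-.1213,.12]):
  c=m['R']@np.array(p)+m['t'];print(c[0]/c[2]*m['fx']+m['cx'],c[1]/c[2]*m['fy']+m['cy'])
"
```

```text
1.7667 [ 0.4857 -0.1822  0.2311] [-2.17  0.67 11.11] [ 0.  -0.  -0.1] [0.8  0.5  0.29]
323.67671180334764 198.52154358590874
322.1660585293705 121.943988523772
```

View pics/w1.png

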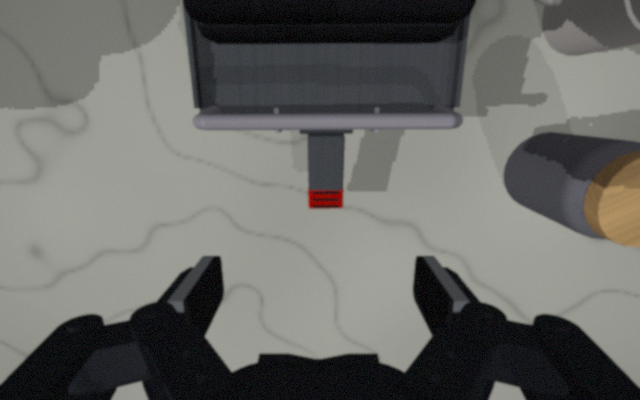

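The wrist view has the toe at (325.5,198.5), within 2 px of the prediction, so the position is confirmed. Next I descend around it.

```bash
python3 -c "
from h import *
to([.4935,-.204,.022])"
```

```text
1.8167 [ 0.4868 -0.1873  0.2303] [-1.62  0.73 20.83] [-0.1  0.1 -0.2] [-4.09 -1.52 -3.29]
```

apply_moves:
  rows:
    - [[-1.6,0.7,2,0,0,0,-1],[-1.6,0.7,5,0,0,0,-1],[-1.6,0.7,8,0,0,0,-1],[-1.6,0.7,11,0,0,0,-1],[-1.6,0.7,14,0,0,0,-1],[-1.6,0.7,16,0,0,0,-1],[-1.6,0.7,18,0,0,0,-1],[-1.6,0.7,19,0,0,0,-1],[-1.6,0.7,19,0,0,0,-1],[-1.6,0.7,19,0,0,0,-1]]

```text
time_s: 2.65
position: [0.4926, -0.1959, 0.0417]
tcp_rot: [-0.0, 0.713, 0.701, -0.0]
contact_force: [0.1, -0.4, 0.3]
width: 1.004
gripper_force: 0.0
```

```bash
python3 -c "
from h import *
to([.4935,-.204,.022])"
```

```text
2.65 [ 0.4926 -0.1959  0.0417] [-0.8   0.1   1.97] [-0. -0. -0.] [ 0.11 -0.44  0.25]
```

apply_moves:
  rows:
    - [[-0.8,0.1,1,0,0,0,-1],[-0.8,0.1,2,0,0,0,-1],[-0.8,0.1,2,0,0,0,-1],[-0.8,0.1,2,0,0,0,1],[-0.8,0.1,2,0,0,0,1],[-0.8,0.1,2,0,0,0,1],[-0.8,0.1,2,0,0,0,1],[-0.8,0.1,2,0,0,0,1],[-0.8,0.1,2,0,0,0,1],[-0.8,0.1,2,0,0,0,1]]
  squeeze: 30

```text
time_s: 3.48
position: [0.4936, -0.204, 0.0218]
tcp_rot: [0.0, 0.713, 0.701, 0.0]
contact_force: [-1.6, 1.4, 5.7]
width: 0.418
gripper_force: 33.9
```

apply_moves:
  rows:
    - [[-0.05,0,-0.5,0,0,0,1],[-0.1,0,-1,0,0,0,1],[-0.15,0,-1.6,0,0,0,1],[-0.1,0,-2.2,0,0,0,1],[0,0,-2.8,0,0,0,1],[0.1,0,-3.4,0,0,0,1],[0.3,0,-4.0,0,0,0,1],[0.5,0,-4.6,0,0,0,1],[0.6,0,-5.0,0,0,0,1],[0.7,0,-5.2,0,0,0,1]]

```text
time_s: 4.32
position: [0.4934, -0.1968, 0.074]
tcp_rot: [-0.0, 0.713, 0.701, -0.0]
contact_force: [-2.4, -3.2, -6.7]
width: 0.415
gripper_force: 34.7
```

apply_moves:
  rows:
    - [[0,0,0,0,0,0,1],[0,0,0,0,0,0,1],[0,0,0,0,0,0,-1],[0,0,0,0,0,0,-1],[0,0,0,0,0,0,-1],[0,0,0,0,0,0,-1],[0,0,0,0,0,0,-1],[0,0,-4,0,0,0,-1],[0,0,-8,0,0,0,-1],[0,0,-12,0,0,0,-1]]

```text
time_s: 5.15
position: [0.4931, -0.1968, 0.1946]
tcp_rot: [-0.0, 0.713, 0.701, -0.0]
contact_force: [0.8, -0.2, 0.1]
width: 1.003
gripper_force: 0.0
```

```bash
python3 -c "
from h import *
import cv2
a=read_camera('top')[150:330,160:440,::-1]
b=read_camera('scene')[120:300,220:500,::-1]
cv2.imwrite('pics/a2.png',cv2.resize(np.vstack([a,b]),None,fx=1.66,fy=1.66))
to([.4935,-.15,.14])"
```

```text
5.25 [ 0.4954 -0.1978  0.2005] [ 4.8  -0.32  6.03] [ 0.5  0.2 -0. ] [ 0.35  0.19 -0.41]
```

View pics/a2.png

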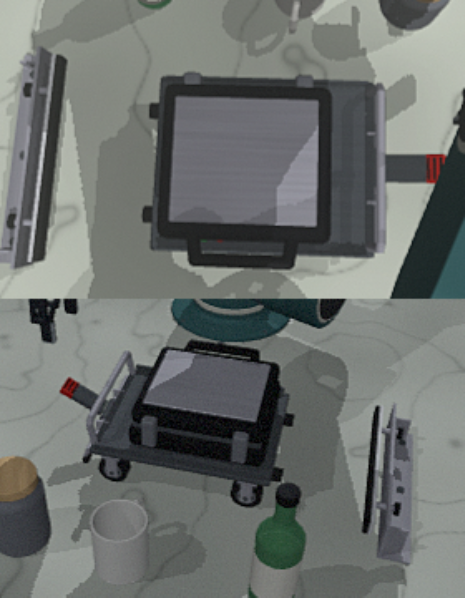

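The pedal stands up and the stand has not moved. Next I close the fingers and set them behind the middle of the bar, above the pedal.

apply_moves:
  rows:
    - [[1.5,0,0,0,0,0,1],[3,0,0,0,0,0,1],[4.3,0,0,0,0,0,1],[4.3,0,2,0,0,0,1],[4.3,0,4,0,0,0,1],[4.3,0,6,0,0,0,1],[4.3,0,7.5,0,0,0,1],[4.3,0,8.5,0,0,0,1],[4.3,0,8.5,0,0,0,1],[4.3,0,8.5,0,0,0,1]]

```text
time_s: 6.08
position: [0.4943, -0.1539, 0.1085]
tcp_rot: [-0.0, 0.713, 0.701, -0.0]
contact_force: [0.4, -0.1, 1.1]
width: 0.001
gripper_force: 0.0
```

```bash
python3 -c "
from h import *
to([.4935,-.145,.11])
print(sense()['width'])"
```

```text
6.0833 [ 0.4943 -0.1539  0.1085] [ 0.89 -0.09 -0.15] [-0. -0. -0.] [ 0.42 -0.08  1.06]
0.0009024467131658419
```

apply_moves:
  rows:
    - [[0.3,0,0,0,0,0,1],[0.6,0,0,0,0,0,1],[0.9,0,0,0,0,0,1],[1.2,0,0,0,0,0,1],[1.5,0,0,0,0,0,1],[1.8,0,0,0,0,0,1],[2.1,0,0,0,0,0,1],[2.4,0,0,0,0,0,1],[2.7,0,0,0,0,0,1],[3.0,0,0,0,0,0,1]]

```text
time_s: 6.92
position: [0.4948, -0.1238, 0.1084]
tcp_rot: [0.0, 0.713, 0.701, 0.0]
contact_force: [0.5, -2.7, 1.6]
width: -0.0
gripper_force: 1.4
```

```bash
python3 -c "
from h import *
to([.4935,-.145,.11])"
```

```text
6.9167 [ 0.4948 -0.1238  0.1084] [-2.12 -0.09 -0.16] [ 0.  0. -0.] [ 0.53 -2.66  1.57]
```

apply_moves:
  rows:
    - [[0.5,0,0,0,0,0,1],[1.2,0,0,0,0,0,1],[2.1,0,0,0,0,0,1],[3.0,0,0,0,0,0,1],[4.0,0,0,0,0,0,1],[5.0,0,0,0,0,0,1],[5.9,0,0,0,0,0,1],[6.6,0,0,0,0,0,1],[7.1,0,0,0,0,0,1],[7.4,0,0,0,0,0,1]]

```text
time_s: 7.75
position: [0.4959, -0.0491, 0.1082]
tcp_rot: [-0.0, 0.713, 0.702, 0.0]
contact_force: [-0.5, -4.5, 0.2]
width: -0.0
gripper_force: 3.0
```

```bash
python3 -c "
from h import *
import cv2
to([.4935,-.145,.11])
a=read_camera('top')[170:320,160:310,::-1]
cv2.imwrite('pics/a3.png',cv2.resize(a,None,fx=4,fy=4,interpolation=2))"
```

```text
7.75 [ 0.4959 -0.0491  0.1082] [-9.59 -0.09 -0.19] [-0. -0.  0.] [-0.5  -4.51  0.24]
```

View pics/a3.png

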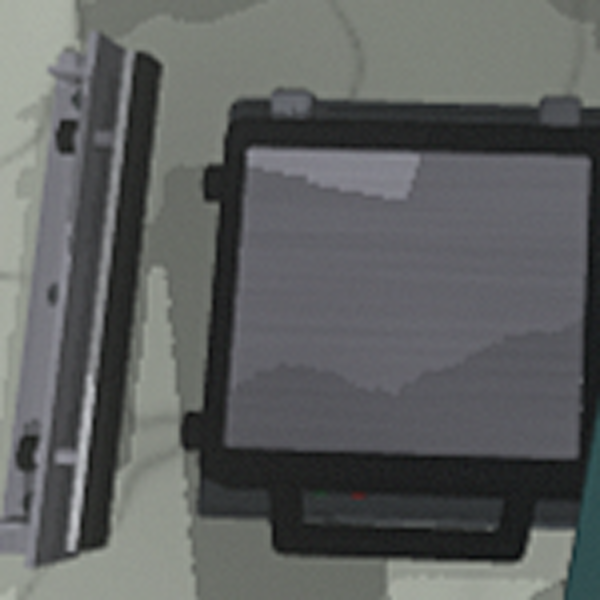

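The gap is about 14–16 px, or roughly 32 mm. I'll close most of it, then creep.

apply_moves:
  rows:
    - [[0.3,0,0,0,0,0,1],[0.6,0,0,0,0,0,1],[0.9,0,0,0,0,0,1],[1.2,0,0,0,0,0,1],[1.5,0,0,0,0,0,1],[1.8,0,0,0,0,0,1],[2.0,0,0,0,0,0,1],[2.1,0,0,0,0,0,1],[2.15,0,0,0,0,0,1],[2.2,0,0,0,0,0,1]]

```text
time_s: 8.63
position: [0.4963, -0.028, 0.1083]
tcp_rot: [0.0, 0.713, 0.701, -0.0]
contact_force: [-0.5, -2.2, -0.5]
width: -0.0
gripper_force: 1.3
```

apply_moves:
  rows:
    - [[0.04,0,0,0,0,0,1],[0.08,0,0,0,0,0,1],[0.12,0,0,0,0,0,1],[0.16,0,0,0,0,0,1],[0.2,0,0,0,0,0,1],[0.24,0,0,0,0,0,1],[0.28,0,0,0,0,0,1],[0.32,0,0,0,0,0,1],[0.36,0,0,0,0,0,1],[0.4,0,0,0,0,0,1]]

```text
time_s: 9.47
position: [0.4963, -0.0239, 0.1083]
tcp_rot: [-0.0, 0.713, 0.701, -0.0]
contact_force: [-1.3, -2.5, 0.7]
width: 0.002
gripper_force: 1.3
```

Rolling drag is about 2.5 N. I continue in small steps and read the force after each.

apply_moves:
  rows:
    - [[0.03,0,0,0,0,0,1],[0.06,0,0,0,0,0,1],[0.09,0,0,0,0,0,1],[0.12,0,0,0,0,0,1],[0.15,0,0,0,0,0,1],[0.18,0,0,0,0,0,1],[0.21,0,0,0,0,0,1],[0.24,0,0,0,0,0,1],[0.27,0,0,0,0,0,1],[0.3,0,0,0,0,0,1]]

```text
time_s: 10.3
position: [0.4964, -0.021, 0.1083]
tcp_rot: [-0.0, 0.713, 0.701, -0.0]
contact_force: [-1.4, -2.3, -0.2]
width: -0.001
gripper_force: 1.2
```

apply_moves:
  rows:
    - [[0.03,0,0,0,0,0,1],[0.06,0,0,0,0,0,1],[0.09,0,0,0,0,0,1],[0.12,0,0,0,0,0,1],[0.15,0,0,0,0,0,1],[0.18,0,0,0,0,0,1],[0.21,0,0,0,0,0,1],[0.24,0,0,0,0,0,1],[0.27,0,0,0,0,0,1],[0.3,0,0,0,0,0,1]]

```text
time_s: 11.13
position: [0.4964, -0.018, 0.1083]
tcp_rot: [0.0, 0.713, 0.701, -0.0]
contact_force: [-0.9, -2.7, 0.6]
width: 0.004
gripper_force: 1.2
```

apply_moves:
  rows:
    - [[0.025,0,0,0,0,0,1],[0.05,0,0,0,0,0,1],[0.075,0,0,0,0,0,1],[0.1,0,0,0,0,0,1],[0.125,0,0,0,0,0,1],[0.15,0,0,0,0,0,1],[0.175,0,0,0,0,0,1],[0.2,0,0,0,0,0,1],[0.225,0,0,0,0,0,1],[0.25,0,0,0,0,0,1]]

```text
time_s: 11.97
position: [0.4965, -0.0155, 0.1083]
tcp_rot: [-0.0, 0.713, 0.701, -0.0]
contact_force: [-1.0, -3.4, -0.9]
width: 0.004
gripper_force: 1.2
```

apply_moves:
  rows:
    - [[0.015,0,0,0,0,0,1],[0.03,0,0,0,0,0,1],[0.045,0,0,0,0,0,1],[0.06,0,0,0,0,0,1],[0.075,0,0,0,0,0,1],[0.09,0,0,0,0,0,1],[0.105,0,0,0,0,0,1],[0.12,0,0,0,0,0,1],[0.135,0,0,0,0,0,1],[0.15,0,0,0,0,0,1]]

```text
time_s: 12.8
position: [0.4965, -0.014, 0.1083]
tcp_rot: [0.0, 0.713, 0.701, -0.0]
contact_force: [-0.6, -2.2, -0.6]
width: -0.003
gripper_force: 1.2
```

Still only drag, so I keep going.

apply_moves:
  rows:
    - [[0.025,0,0,0,0,0,1],[0.05,0,0,0,0,0,1],[0.075,0,0,0,0,0,1],[0.1,0,0,0,0,0,1],[0.125,0,0,0,0,0,1],[0.15,0,0,0,0,0,1],[0.175,0,0,0,0,0,1],[0.2,0,0,0,0,0,1],[0.225,0,0,0,0,0,1],[0.25,0,0,0,0,0,1]]

```text
time_s: 13.63
position: [0.4965, -0.0115, 0.1083]
tcp_rot: [-0.0, 0.713, 0.701, 0.0]
contact_force: [-1.6, -2.4, -1.1]
width: 0.001
gripper_force: 1.2
```

apply_moves:
  rows:
    - [[0.02,0,0,0,0,0,1],[0.04,0,0,0,0,0,1],[0.06,0,0,0,0,0,1],[0.08,0,0,0,0,0,1],[0.1,0,0,0,0,0,1],[0.12,0,0,0,0,0,1],[0.14,0,0,0,0,0,1],[0.16,0,0,0,0,0,1],[0.18,0,0,0,0,0,1],[0.2,0,0,0,0,0,1]]

```text
time_s: 14.47
position: [0.4966, -0.0099, 0.1083]
tcp_rot: [0.0, 0.713, 0.701, -0.0]
contact_force: [-2.7, -8.5, -0.8]
width: -0.002
gripper_force: 3.9
```

Contact: the force rose to 8.5 N, which leaves about 6 N on the stop. I hold briefly, then back off and rise.

apply_moves:
  rows:
    - [[0,0,0,0,0,0,1],[0,0,0,0,0,0,1],[0,0,0,0,0,0,1],[0,0,0,0,0,0,1],[0,0,0,0,0,0,1],[0,0,0,0,0,0,1],[0,0,0,0,0,0,1],[0,0,0,0,0,0,1],[0,0,0,0,0,0,1],[0,0,0,0,0,0,1]]

```text
time_s: 15.3
position: [0.4965, -0.0099, 0.1083]
tcp_rot: [0.0, 0.713, 0.701, -0.0]
contact_force: [-2.0, -6.4, -0.0]
width: -0.001
gripper_force: 3.3
```

apply_moves:
  rows:
    - [[-0.1,0,0,0,0,0,1],[-0.4,0,0,0,0,0,1],[-1,0,0,0,0,0,1],[-1.2,0,-1,0,0,0,1],[-1.5,0,-3,0,0,0,1],[-3,0,-4,0,0,0,1],[-5.5,0,-4,0,0,0,1],[-6.2,0,-4,0,0,0,1],[-6.2,0,-4,0,0,0,1],[-6.2,0,-4,0,0,0,1]]

```text
time_s: 16.13
position: [0.4955, -0.0716, 0.1485]
tcp_rot: [-0.0, 0.713, 0.701, 0.0]
contact_force: [0.9, -0.2, -0.8]
width: -0.0
gripper_force: 0.0
```

```bash
python3 -c "
from h import *
import cv2
to([.4965,-.069,.11])
a=read_camera('top')[170:320,150:420,::-1]
m=camera_model('wrist');w=cv2.resize(read_camera('wrist')[:,:,::-1],(480,300))
a=cv2.resize(a,(480,267),interpolation=2)
cv2.imwrite('pics/a4.png',np.vstack([a,w]))
for p in ([.496,-.069,.097],[.496,0.001,.12]):
  c=m['R']@np.array(p)+m['t'];print((c[0]/c[2]*m['fx']+m['cx'])*.75,(c[1]/c[2]*m['fy']+m['cy'])*.75+267)"
```

```text
16.1333 [ 0.4955 -0.0716  0.1485] [0.26 0.1  3.85] [-0.  -0.  -0.1] [ 0.85 -0.18 -0.81]
238.4733503352199 433.0111192001745
236.84674326196517 347.4434899388268
```

View pics/a4.png

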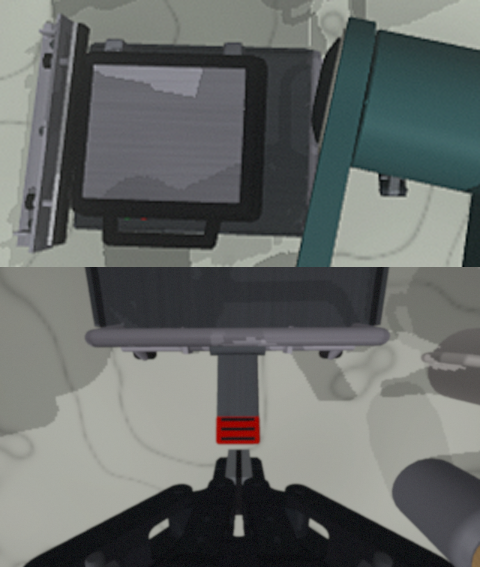

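Top view: the bumpers sit against the rubber. Wrist view: the toe is at (238,430), close to the predicted (238,433), so it is near y = -0.067. Next I press down.

apply_moves:
  rows:
    - [[-0.2,0,1,0,0,0,1],[-0.2,0,2.2,0,0,0,1],[-0.2,0,3.2,0,0,0,1],[-0.2,0,4,0,0,0,1],[-0.2,0,4.6,0,0,0,1],[-0.2,0,5.2,0,0,0,1],[-0.2,0,5.8,0,0,0,1],[-0.2,0,6.4,0,0,0,1],[-0.2,0,7,0,0,0,1],[-0.2,0,7.6,0,0,0,1]]

```text
time_s: 17.07
position: [0.4963, -0.0741, 0.0729]
tcp_rot: [0.001, 0.713, 0.701, 0.0]
contact_force: [-0.8, -5.9, 13.3]
width: 0.001
gripper_force: 6.4
```

apply_moves:
  rows:
    - [[0,0,0.2,0,0,0,1],[0,0,0.4,0,0,0,1],[0,0,0.6,0,0,0,1],[0,0,0.8,0,0,0,1],[0,0,1,0,0,0,1],[0,0,1.2,0,0,0,1],[0,0,1.3,0,0,0,1],[0,0,1.4,0,0,0,1],[0,0,1.45,0,0,0,1],[0,0,1.5,0,0,0,1]]

```text
time_s: 17.9
position: [0.4963, -0.0745, 0.058]
tcp_rot: [0.002, 0.713, 0.701, -0.0]
contact_force: [-0.9, -9.3, 10.5]
width: -0.002
gripper_force: 5.7
```

Some forward force is building up (9 N). I ease back 1 mm while creeping down.

apply_moves:
  rows:
    - [[-0.05,0,0,0,0,0,1],[-0.1,0,0.05,0,0,0,1],[-0.1,0,0.1,0,0,0,1],[-0.1,0,0.15,0,0,0,1],[-0.1,0,0.2,0,0,0,1],[-0.1,0,0.25,0,0,0,1],[-0.1,0,0.3,0,0,0,1],[-0.1,0,0.35,0,0,0,1],[-0.1,0,0.4,0,0,0,1],[-0.1,0,0.45,0,0,0,1]]

```text
time_s: 18.73
position: [0.4951, -0.0743, 0.0522]
tcp_rot: [-0.0, 0.713, 0.701, -0.0]
contact_force: [-0.5, 1.0, -0.4]
width: 0.001
gripper_force: 0.0
```

Force vanished: the pedal went over centre. I press on to confirm it has bottomed.

apply_moves:
  rows:
    - [[0,0,0.02,0,0,0,1],[0,0,0.04,0,0,0,1],[0,0,0.06,0,0,0,1],[0,0,0.08,0,0,0,1],[0,0,0.1,0,0,0,1],[0,0,0.12,0,0,0,1],[0,0,0.14,0,0,0,1],[0,0,0.16,0,0,0,1],[0,0,0.18,0,0,0,1],[0,0,0.2,0,0,0,1]]

```text
time_s: 19.57
position: [0.4955, -0.0745, 0.0508]
tcp_rot: [0.0, 0.713, 0.701, -0.0]
contact_force: [-0.3, 0.4, 0.5]
width: -0.004
gripper_force: 0.0
```

apply_moves:
  rows:
    - [[0,0,0.01,0,0,0,1],[0,0,0.03,0,0,0,1],[0,0,0.04,0,0,0,1],[0,0,0.05,0,0,0,1],[0,0,0.06,0,0,0,1],[0,0,0.08,0,0,0,1],[0,0,0.09,0,0,0,1],[0,0,0.1,0,0,0,1],[0,0,0.11,0,0,0,1],[0,0,0.12,0,0,0,1]]

```text
time_s: 20.4
position: [0.4957, -0.0745, 0.05]
tcp_rot: [0.0, 0.713, 0.701, 0.0]
contact_force: [-2.5, 0.6, 8.5]
width: 0.001
gripper_force: 3.3
```

apply_moves:
  rows:
    - [[0,0,0.01,0,0,0,1],[0,0,0.02,0,0,0,1],[0,0,0.03,0,0,0,1],[0,0,0.03,0,0,0,1],[0,0,0.03,0,0,0,1],[0,0,0.03,0,0,0,1],[0,0,0.03,0,0,0,1],[0,0,0.03,0,0,0,1],[0,0,0.03,0,0,0,1],[0,0,0.03,0,0,0,1]]

```text
time_s: 21.23
position: [0.4957, -0.0745, 0.0499]
tcp_rot: [0.0, 0.713, 0.701, 0.0]
contact_force: [-3.0, 0.6, 8.6]
width: -0.002
gripper_force: 4.0
```

apply_moves:
  rows:
    - [[0,0,-0.2,0,0,0,1],[0,0,-1,0,0,0,1],[0,0,-3,0,0,0,1],[0,0,-6,0,0,0,1],[0,0,-9,0,0,0,1],[-4,0,-9,0,0,0,1],[-8,0,-9,0,0,0,1],[-12,0,-9,0,0,0,1],[-14,0,-9,0,0,0,1],[-14,0,-9,0,0,0,1]]

```text
time_s: 22.07
position: [0.4928, -0.2179, 0.1396]
tcp_rot: [0.0, 0.714, 0.7, -0.0]
contact_force: [-0.6, 1.3, -0.6]
width: -0.001
gripper_force: 0.0
```

```bash
python3 -c "
from h import *
import cv2
to([.4965,-.069,.11])
a=read_camera('top')[170:320,150:420,::-1]
b=read_camera('scene')[120:300,220:500,::-1]
cv2.imwrite('pics/a5.png',np.vstack([cv2.resize(a,(540,300),interpolation=2),cv2.resize(b,(540,300))]))"
```

```text
22.0667 [ 0.4928 -0.2179  0.1396] [14.89  0.08  2.95] [-0.   0.  -0.2] [-0.6   1.31 -0.61]
```

View pics/a5.png

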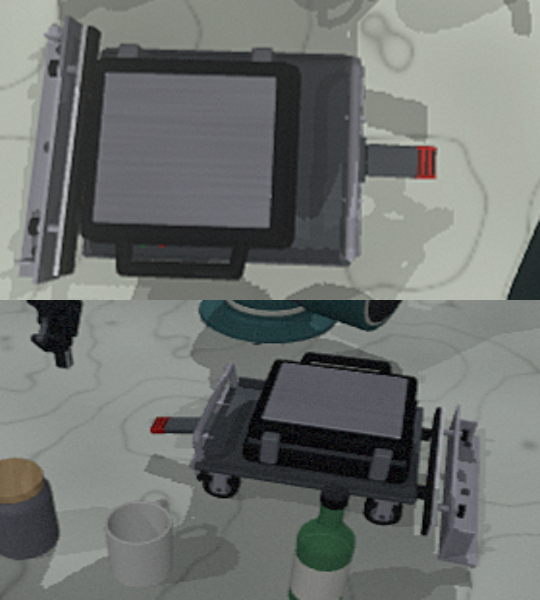

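Pedal is down: the red toe is low, at (427,162) in the top crop. The bumpers are against the rubber at about x=90, the bystanders are untouched and the gripper is clear.

```bash
python3 -c "
from rig import *
print(sign_off())"
```

```text
the job is handed in; nothing more can be done
None
```

I flicked the pedal up, rolled the stand until its bumpers pressed lightly on the stop (about 6 N), then pushed the pedal fully down and handed the job in at about 22 s. The last pictures show the pedal down, the bumpers at the rubber and the mug, bottle and canister in place, but the hand-in returned no verdict.

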